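# Sort the bonder changeover parts into their holders

## Robot

A 6-joint arm with a two-finger parallel gripper is mounted at the origin on the work surface; the furniture and walls round the work are solid. World frame = base frame: x ahead of the robot, y to its left, z up, the work surface at z = 0. Lengths are in mm, angles in rad, forces in N, time in s.
With the tool pointing down it reaches from about 400 to 825 mm from the base axis. Payload 7 kg.
Tool frame: the origin (TCP) lies between the finger pads; the fingertips stand r.tips_ahead ahead of it and the grasp point (between the pads) lies 3 mm ahead of it (r.tips_ahead is the distance from the TCP to the fingertips, in mm); z points along the fingers, y is the direction in which the jaws open and shut (so a half turn about z gives the same grasp; the last joint's range is limited). The gripper opens to 88 mm and grips with 3 to 60 N. Pads are 19 mm wide; open, the fingers measure 130 mm over their backs; the gripper's body (78 mm by 193 mm) begins 47 mm behind the grasp point.
Start: joints at [1.472, 0.359, 0.012, 0, -1.224, -0.288], TCP at [254.635, 625.105, 248.561] pointing down, gripper open.
Joint ranges: [-3.07, 3.07], [-1.43, 2.12], [-1.02, 1.25], [-3.03, 1.67], [-3.05, -0], [-3.03, 3.03]. Speed limits (rad/s): [2.39, 2.39, 3.01, 3.14, 3.14, 3.14].

## Interface

Orientations are given as a rotation vector (axis times angle).
In Python, from workcell import r gives the robot as it stands.
- The arm moves only by the shell command python3 -m pendant 'ROWS' [OPENING] [FORCE]. ROWS is JSON, a list of rows, each a list of 2 entries, a list of its own where there are three numbers: the shift along the tool's x, y, z in units of 0.2 m (1.0 is 0.2 m), then the turn, a rotation vector about the tool's x, y, z in units of pi rad (1.0 is pi rad). In form: [[[tx, ty, tz], [ax, ay, az]], ...]. A call has 1 to 20 rows; each row shifts and turns the commanded pose from where the row before left it, along the tool's axes as they then stand; what a row does not reach is not made up. A row lasts 1/10 s, in which the tool goes at most 50 mm and 8.59 degrees, less where a joint would pass 70% of its speed; a pose out of reach is approached as far as the arm can. A call with a number of a shift or a turn outside -1 to 1 is refused whole. A call with a gripper value outside its range is refused whole. OPENING is the gripper's target within -1 to 1 (shut at 1, half-way at 0, fully open at -1), set as the call begins (- or left out, the last holds). The fingers move at their own pace and stop on an object; FORCE is the grip in N (left out, the last holds). Time passes only in rows, so rows that do not move let the fingers close. It gives the time, the measured TCP pose, the force and the opening at its end, in the units of the state.
- r.observe(): the state, without advancing time (a new reading comes with each control period).
- r.capture(name): name is "scene" or "top"; returns (picture, depth): 420x560x3 uint8, blue, green, red; 420x560 float32, mm along the optical axis (not along the pixel's ray), 0 where there is no reading.
- r.calibration(name): a dict with "fx", "fy", "cx", "cy" (pixels), "cam_to_world" (4x4, takes a point from camera to world coordinates). Camera axes: x right, y up, looking along -z (the intrinsics and any distortion apply to the point x, -y, -z); pixel columns grow to the right and rows downward; lengths in mm; the calibration is good to about 2 mm. A picture is of the moment at which its call begins. calibration takes no time and is no camera call.
- r.close_job(): hands the job in, once; it reports no verdict.
The state is a dict: "t": time; "joint_positions": joint angles; "dq": joint speeds; "tau": joint torques, N m; "position": TCP position; "tool_rot": TCP orientation; "wrist_force": force on the tool from outside, world axes, zero at the start; "wrist_torque": the same for the moment, N m; "width": finger opening in mm.
Only numpy, scipy, OpenCV 4.12 (cv2) and the standard library are available. Lean on these libraries where they do the work, as an engineer would, in place of code of your own. Each camera call takes 0.05 s, during which the arm holds its last target.

## Task

Sort the changeover parts lying loose on the table into their holders: each empty wire spool over the hub of its own size on the spool stand, one waffle pack flat and square in each bay of the two-bay tray (either pack in either bay), and the setting block upright in its nest with its long side along the nest's long side. Leave the cleaning block and the hex key where they lie.

Things in the scene. Friction and masses are not known exactly. Their poses are not given: they have to be found in the camera images.
- big_spool: Loose empty wire spool, larger one: plain aluminium tube standing on end, outside diameter 62 mm, open bore 50 mm, 30 mm tall, about 60 g. Origin: on its axis at the underside; z up along the axis. Grip across the outside.
- small_spool: Loose empty wire spool, smaller one: plain aluminium tube standing on end, outside diameter 38 mm, bore 26 mm, 26 mm tall, about 30 g. Origin: on its axis at the underside; z up along the axis. Grip across the outside.
- pack_clear: Loose waffle pack: flat square black box with a pale translucent lid (fixed on), 50 x 50 x 14 mm, about 30 g. Origin: centre of the underside; x and y along its sides, z up.
- pack_black: Loose waffle pack, all black, otherwise the same: 50 x 50 x 14 mm, about 30 g. Origin: centre of the underside; x and y along its sides, z up.
- set_block: Loose steel height-setting block: body 28 mm (its x) x 40 mm (its y) x 18 mm tall, about 140 g, with an upright pin of 8 mm diameter on top, 10 mm off centre towards -y, pin top at 32 mm. Origin: centre of the underside; z up. Grip across the 28 mm.
- spool_stand: Fixed aluminium plate 76 mm (x) x 170 mm (y) x 6 mm with two upright steel hubs, 20 mm tall above the plate: the thick hub, 34 mm diameter, at x 0, y +42 mm (for the larger spool), and the thin hub, 10 mm diameter, at x 0, y -46 mm (for the smaller spool). Origin: centre of the plate's underside, on the table. A seated spool stands flat on the plate (6 mm above the table).
- pack_tray: Fixed white plastic plate 84 mm (x) x 166 mm (y) x 6 mm with two square bays, each 66 x 66 mm, centred at x 0, y +42 mm and y -42 mm. Each bay is fenced by four black L-shaped corners, 8 mm tall above the plate and 4 mm thick; the middle 38 mm of every side is open for the fingers. Origin: centre of the plate's underside, on the table. Bay floor: 6 mm above the table.
- block_nest: Fixed dark steel plate 72 mm (x) x 86 mm (y) x 6 mm with one pocket, 44 mm (x) x 58 mm (y), at its centre, fenced by four bright L-shaped corners, 8 mm tall above the plate and 4 mm thick; on the two long sides (facing +x and -x) the middle 34 mm is open for the fingers, on the short sides the middle 20 mm. Origin: centre of the plate's underside, on the table. Pocket floor: 6 mm above the table. The block may point either way along y.
- rubber: Loose cleaning block (blue and white), 23 x 44 x 12 mm, origin at the centre of its underside. Not part of the job: leave it alone.
- allen: Loose hex key with a yellow sleeve, 26 x 79 x 8 mm, lying flat, origin at the centre of its underside. Not part of the job: leave it alone.
Mind the look-alikes: they are no part of the job. Leave any green or yellow look-alike of the big_spool alone. What is shaped like the set_block but yellow is not meant.

How it is judged:
By the outcome, as a careful person would: the job done as asked, in the order asked, and still so for the second after the job is handed in, with the robot touching nothing.
It also fails if it takes over 109 s, if anything falls off the work surface, if the arm or the gripper's body presses on something with over 40 N, if the wrist force passes 120 N, or if a joint passes its speed limit or range.

## Working session

There is one attempt and no reset: what is moved stays moved. The work goes in short steps, Python scripts to look and compute and a shell command to move; the robot and the scene stay as the last step left them, time stands still between calls to the robot, and variables do not carry over. Pictures are saved under pics/ and viewed, and the job is handed in when it is done.

```bash
ls; mkdir -p pics
python3 - <<'E'
from workcell import r
import cv2,numpy as np
np.set_printoptions(suppress=True,precision=4)
print(r.observe(), r.tips_ahead)
for n in("scene","top"):
    p,d=r.capture(n); cv2.imwrite(f"pics/{n}0.png",p); np.save(f"{n}0.npy",d)
    c=r.calibration(n);print(n,c)
E
```

```text
pics
{'t': 0.0, 'joint_positions': array([ 1.4721,  0.3594,  0.0111, -0.0003, -1.2241, -0.2881]), 'dq': array([-0.0002,  0.0007,  0.0005,  0.0004, -0.0013, -0.0006]), 'tau': array([  0.0006, -58.2716,  29.3055,   6.9973,   0.007 ,  -0.0002]), 'position': array([254.4883, 624.7047, 247.6337]), 'tool_rot': array([ 3.0814, -0.6037, -0.0003]), 'wrist_force': array([-0.2872,  0.2109,  0.4162]), 'wrist_torque': array([0.0075, 0.0211, 0.0383]), 'width': 87.76363625243575} 22.0
scene {'fx': 516.6853293317527, 'fy': 516.6853293317527, 'cx': 289.3527581401741, 'cy': 211.69673524410496, 'cam_to_world': array([[   0.8438,    0.2841,   -0.4553, -164.8837],
       [  -0.5366,    0.4296,   -0.7263, -964.7046],
       [  -0.0107,    0.8571,    0.515 ,  720.2859],
       [   0.    ,    0.    ,    0.    ,    1.    ]])}
top {'fx': 451.3998892327717, 'fy': 451.3998892327717, 'cx': 276.61919475323606, 'cy': 211.05871940088917, 'cam_to_world': array([[   0.019 ,    0.993 ,   -0.1169,  316.5856],
       [  -0.9998,    0.0178,   -0.0119,  -64.5118],
       [  -0.0098,    0.1171,    0.9931, 1072.8829],
       [   0.    ,    0.    ,    0.    ,    1.    ]])}
```

View pics/scene0.png

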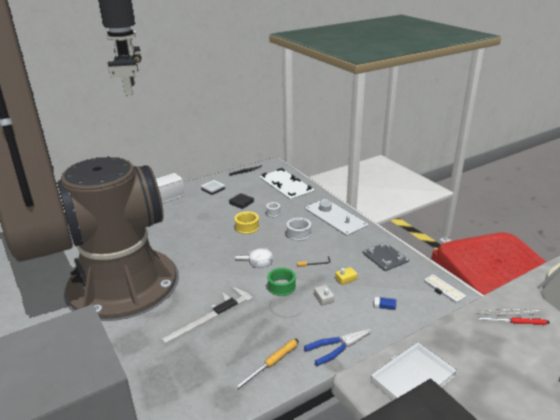

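View pics/top0.png

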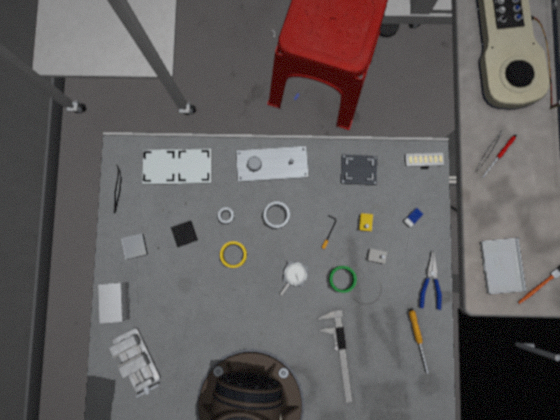

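The top view shows the tray at (176,166), stand at (272,163) and nest at (358,169). The parts are the big spool at (276,214), small spool at (225,215), clear pack at (133,246), black pack at (184,234) and set block at (376,256). I'll zoom in to get masks.

Run:
```python
import cv2
p=cv2.imread('pics/top0.png')
cv2.imwrite('pics/zA.png',cv2.resize(p[135:275,105:305],None,fx=4,fy=4,interpolation=cv2.INTER_NEAREST))
cv2.imwrite('pics/zB.png',cv2.resize(p[135:275,230:430],None,fx=4,fy=4,interpolation=cv2.INTER_NEAREST))
```

```text
(no output)
```

View pics/zA.png

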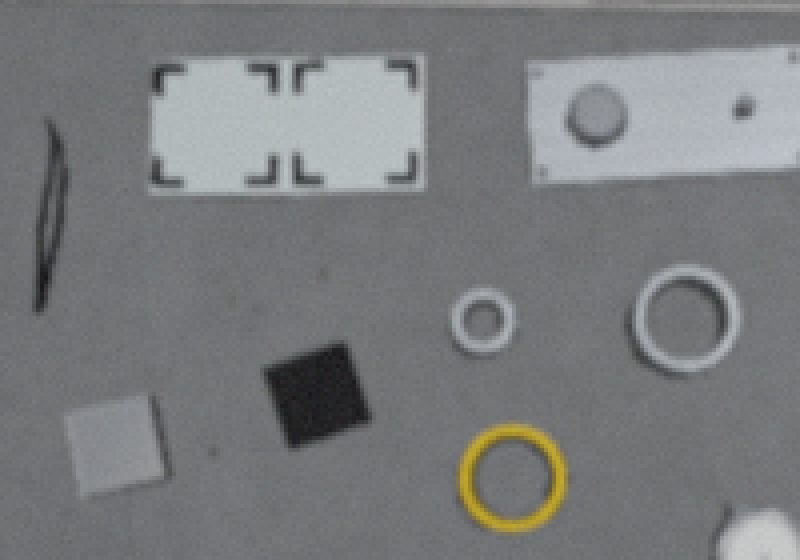

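View pics/zB.png

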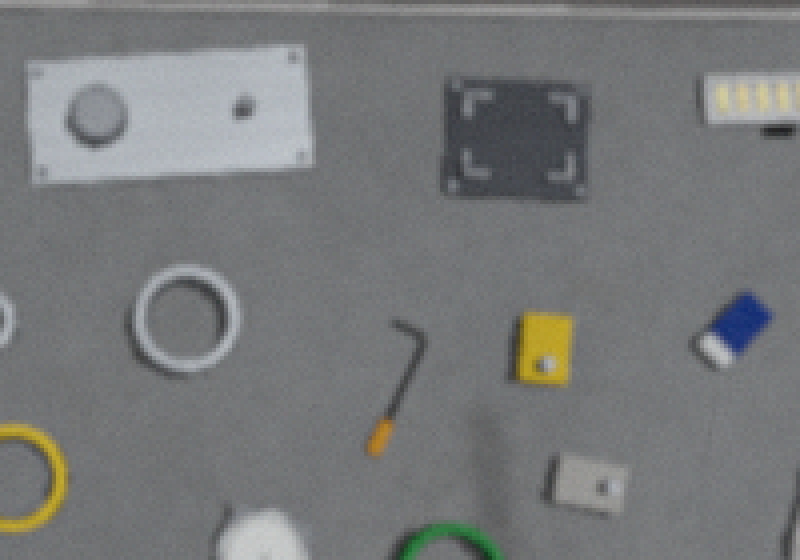

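```bash
cat > h.py <<'E'
import cv2,numpy as np
from workcell import r
np.set_printoptions(suppress=True,precision=3)
def ray(n,uv,z):
    c=r.calibration(n);M=c['cam_to_world'];uv=np.atleast_2d(np.asarray(uv,float))
    d=np.c_[(uv[:,0]-c['cx'])/c['fx'],-(uv[:,1]-c['cy'])/c['fy'],-np.ones(len(uv))]@M[:3,:3].T
    o=M[:3,3];return (o+d*((z-o[2])/d[:,2])[:,None])[:,:2]
def blobs(m,roi,z,n='top',k=6):
    x0,y0,x1,y1=roi;mm=np.zeros_like(m);mm[y0:y1,x0:x1]=m[y0:y1,x0:x1]
    S=k; big=cv2.resize(mm.astype(np.float32),None,fx=S,fy=S,interpolation=cv2.INTER_LINEAR)
    cs,_=cv2.findContours((big>.5).astype(np.uint8),cv2.RETR_EXTERNAL,cv2.CHAIN_APPROX_NONE)
    c=max(cs,key=cv2.contourArea)[:,0,:]
    w=ray(n,(c+.5)/S-.5,z)
    (cx,cy),(a,b),t=cv2.minAreaRect(w.astype(np.float32))
    e=cv2.minEnclosingCircle(w.astype(np.float32))
    return (cx,cy),(a,b),t,e
E
python3 - <<'E'
from h import *
p=cv2.imread('pics/top0.png').astype(int);g=p.mean(2)
for y,x in((166,165),(166,120),(163,240),(246,133),(234,184),(214,264),(256,372),(172,358),(160,349),(190,300)): print(y,x,p[y,x])
def show(n,m,roi,z):
    c,s,t,e=blobs(m,roi,z);print(n,np.round(c,1),np.round(s,1),round(t,1),'circ',np.round(e[0],1),round(e[1],1))
show('tray',g>150,(130,140,225,195),6)
show('stand',g>145,(228,138,315,192),6)
show('nest',g<88,(335,150,385,190),6)
show('clear',g>135,(115,230,152,265),14)
show('black',g<75,(165,215,205,250),14)
show('small',g>135,(212,203,240,228),26)
show('big',g>135,(255,195,298,235),30)
show('block',(p[...,2]>132),(365,246,392,268),18)
E
```

```text
166 165 [183 182 176]
166 120 [110 111 109]
163 240 [182 176 172]
246 133 [147 139 137]
234 184 [37 33 31]
214 264 [168 166 162]
256 372 [147 148 149]
172 358 [77 69 69]
160 349 [80 79 76]
190 300 [120 118 116]
tray [547.6 192.1] [ 85.7 165.4] 1.0 circ [548.6 188.5] 87.8
stand [558.3 -38.5] [ 78.6 172.2] 4.8 circ [558.7 -37.5] 91.8
nest [ 545.9 -245.7] [88.3 74.6] 88.2 circ [ 545.4 -244.3] 52.9
clear [353.2 284.2] [49.1 50.4] 15.1 circ [352.4 285.1] 33.2
black [384.8 165.4] [51.9 53.1] 20.6 circ [385.2 165.3] 35.1
small [429.7  67.3] [37.4 37.1] 1.7 circ [430.2  67.5] 20.1
big [433.1 -52. ] [62.3 62.5] 64.5 circ [433.  -52.1] 32.2
block [ 341.8 -288.1] [41.  28.8] 79.8 circ [ 342.3 -288. ] 22.9
```

```bash
cat >> h.py <<'E'
from scipy.spatial.transform import Rotation as Ro
def go(x,y,z,jaw):
    """turn first (tool axes, units pi), then shift (tool axes, units 0.2 m)"""
    s=r.observe();R0=Ro.from_rotvec(s['tool_rot']);best=None
    for k in(0,180):
        j=np.radians(jaw+k);yv=np.array([np.cos(j),np.sin(j),0]);zv=np.array([0,0,-1.])
        R1=Ro.from_matrix(np.c_[np.cross(yv,zv),yv,zv]);t=(R0.inv()*R1).as_rotvec()
        if best is None or np.linalg.norm(t)<np.linalg.norm(best[0]): best=(t,R1)
    t,R1=best;d=np.array([x,y,z])-s['position'];sh=R1.inv().apply(d)
    jy=R0.as_matrix()[:,1]
    print('t',round(s['t'],2),'pos',s['position'],'jaw yaw',round(np.degrees(np.arctan2(jy[1],jy[0])),2),'w',round(s['width'],1),'q',s['joint_positions'],'F',s['wrist_force'])
    print('turn',np.round(t/np.pi,4),'shift',np.round(sh/200,4),'mm',np.round(sh,1))
E
python3 - <<'E'
from h import *
go(433,-52,100,0)
E
```

```text
t 0.1 pos [254.508 624.724 247.701] jaw yaw -112.17 w 87.5 q [ 1.472  0.359  0.011 -0.    -1.224 -0.288] F [ 0.731  1.2   -0.833]
turn [ 0.    -0.     0.377] shift [ 3.384 -0.892  0.739] mm [ 676.7 -178.5  147.7]
```

```bash
python3 -m pendant '[[[0,0,0],[0,0,0.04]],[[0,0,0],[0,0,0.04]]]' -1 20; python3 -c "
from h import *
go(433,-52,100,0)"
```

```text
t: 0.3
position: [254.5, 624.9, 248.0]
tool_rot: [2.98, -0.992, 0.0]
wrist_force: [-0.6, 0.5, -0.5]
width: 87.8
t 0.3 pos [254.527 624.855 247.967] jaw yaw -126.85 w 87.8 q [ 1.472  0.359  0.011 -0.    -1.224 -0.544] F [-0.592  0.473 -0.532]
turn [ 0.    -0.     0.295] shift [ 3.384 -0.892  0.74 ] mm [ 676.9 -178.5  148. ]
```

```bash
python3 -m pendant '[[[0,0,0],[0,0,0.045]],[[0,0,0],[0,0,0.045]],[[0,0,0],[0,0,0.045]],[[0,0,0],[0,0,0.045]],[[0,0,0],[0,0,0.045]],[[0,0,0],[0,0,0.045]],[[0,0,0],[0,0,0.025]],[[0.15,-0.1,0],[0,0,0]],[[0.2,-0.1,0],[0,0,0]],[[0.2,-0.1,0],[0,0,0]],[[0.2,-0.1,0],[0,0,0]],[[0.2,-0.1,0],[0,0,0]],[[0.2,-0.1,0],[0,0,0]],[[0.2,-0.1,0],[0,0,0]],[[0.2,-0.1,0],[0,0,0]],[[0.2,-0.092,0],[0,0,0]]]' -1 20; python3 -c "
from h import *
go(433,-52,60,0)"
```

```text
t: 1.9
position: [435.4, 274.4, 248.4]
tool_rot: [2.228, -2.215, -0.0]
wrist_force: [1.0, -0.3, 1.0]
width: 87.9
t 1.9 pos [435.44  274.359 248.443] jaw yaw -179.65 w 87.9 q [ 0.944  0.094 -0.336 -0.    -1.141 -0.938] F [ 0.993 -0.304  1.019]
turn [ 0.    -0.     0.002] shift [1.632 0.012 0.942] mm [326.4   2.4 188.4]
```

```bash
python3 -m pendant '[[[0.19,0,0.05],[0,0,0.002]],[[0.2,0,0.1],[0,0,0]],[[0.2,0,0.1],[0,0,0]],[[0.2,0,0.1],[0,0,0]],[[0.2,0,0.1],[0,0,0]],[[0.2,0.01,0.1],[0,0,0]],[[0.2,0,0.1],[0,0,0]],[[0.2,0,0.12],[0,0,0]],[[0.04,0,0.1],[0,0,0]],[[0,0,0.06],[0,0,0]],[[0,0,0],[0,0,0]],[[0,0,0],[0,0,0]]]' -1 20
python3 - <<'E'
from h import *
go(433,-52,26,0)
p,d=r.capture('top');cv2.imwrite('pics/t1.png',cv2.resize(p[135:275,205:345],None,fx=4,fy=4))
p,d=r.capture('scene');cv2.imwrite('pics/s1.png',p)
E
```

```text
t: 3.1
position: [433.2, -49.8, 62.7]
tool_rot: [2.221, -2.221, -0.0]
wrist_force: [-0.3, 1.4, 0.7]
width: 87.5
t 3.1 pos [433.239 -49.831  62.674] jaw yaw 179.99 w 87.5 q [ 0.341  0.19  -0.737  0.    -0.644 -0.341] F [-0.305  1.4    0.673]
turn [ 0. -0. -0.] shift [0.011 0.001 0.183] mm [ 2.2  0.2 36.7]
```

View pics/s1.png

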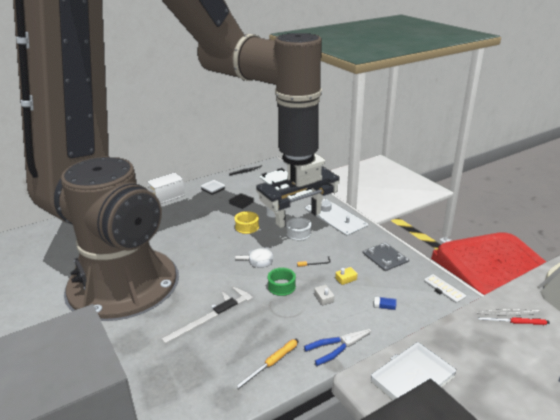

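The scene view has the gripper straddling the big spool, with fingers at about (280,225) and (317,208) and the spool at (299,228). I'll descend and grip.

```bash
python3 -m pendant '[[[0.01,0,0.09],[0,0,0]],[[0,0,0.09],[0,0,0]],[[0,0,0],[0,0,0]],[[0,0,0],[0,0,0]]]' -1 20;python3 -m pendant '[[[0,0,0],[0,0,0]],[[0,0,0],[0,0,0]],[[0,0,0],[0,0,0]],[[0,0,0],[0,0,0]],[[0,0,0],[0,0,0]],[[0,0,0],[0,0,0]],[[0,0,0],[0,0,0]],[[0,0,0],[0,0,0]]]' 1 15; python3 -c "
from h import *
go(554.8,3.4,100,0)"
```

```text
t: 3.6
position: [433.5, -51.5, 27.2]
tool_rot: [-2.222, 2.221, -0.0]
wrist_force: [0.2, 0.3, 0.7]
width: 88.0
t: 4.4
position: [433.5, -51.8, 27.0]
tool_rot: [-2.221, 2.221, -0.0]
wrist_force: [-1.8, 0.5, 5.8]
width: 61.8
t 4.4 pos [433.469 -51.753  26.954] jaw yaw 179.98 w 61.8 q [ 0.336  0.258 -0.773  0.    -0.54  -0.336] F [-1.845  0.527  5.798]
turn [-0.  0. -0.] shift [-0.276 -0.607 -0.365] mm [ -55.2 -121.3  -73. ]
```

```bash
python3 -m pendant '[[[0,0,-0.1],[0,0,0]],[[0,0,-0.15],[0,0,0]],[[0,0,-0.115],[0,0,0]],[[-0.05,-0.11,0],[0,0,0]],[[-0.07,-0.15,0],[0,0,0]],[[-0.07,-0.15,0],[0,0,0]],[[-0.06,-0.14,0],[0,0,0]],[[-0.026,-0.057,0],[0,0,0]],[[0,0,0],[0,0,0]],[[0,0,0],[0,0,0]]]' 1 15
python3 - <<'E'
from h import *
go(554.8,3.4,32.5,0)
p,d=r.capture('top');cv2.imwrite('pics/t2.png',cv2.resize(p[135:275,205:345],None,fx=4,fy=4))
p,d=r.capture('scene');cv2.imwrite('pics/s2.png',cv2.resize(p[150:290,220:420],None,fx=4,fy=4))
E
```

```text
t: 5.4
position: [553.5, 3.0, 98.9]
tool_rot: [2.22, -2.221, -0.002]
wrist_force: [-1.6, -0.8, -0.8]
width: 62.2
t 5.4 pos [553.485   2.962  98.922] jaw yaw 179.96 w 62.2 q [ 0.359  0.307 -0.446 -0.    -0.819 -0.359] F [-1.627 -0.826 -0.817]
turn [ 0.001 -0.    -0.   ] shift [-0.002 -0.007  0.332] mm [-0.4 -1.3 66.4]
```

View pics/s2.png

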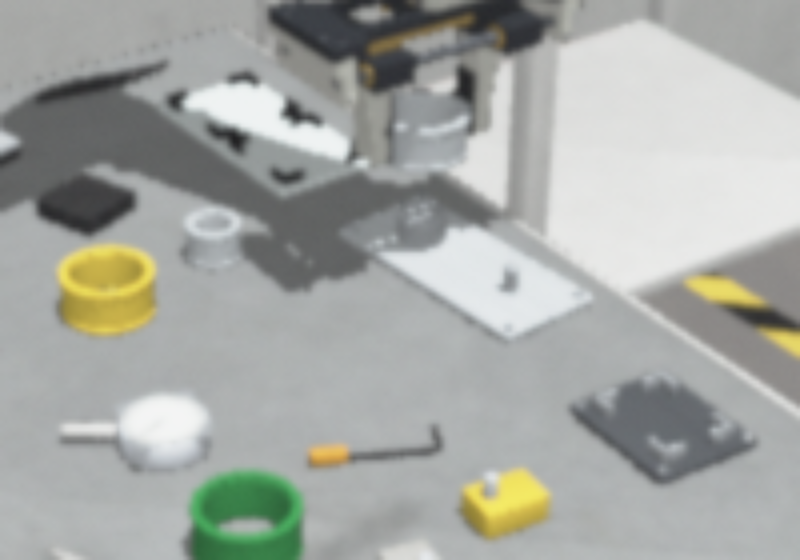

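View pics/t2.png

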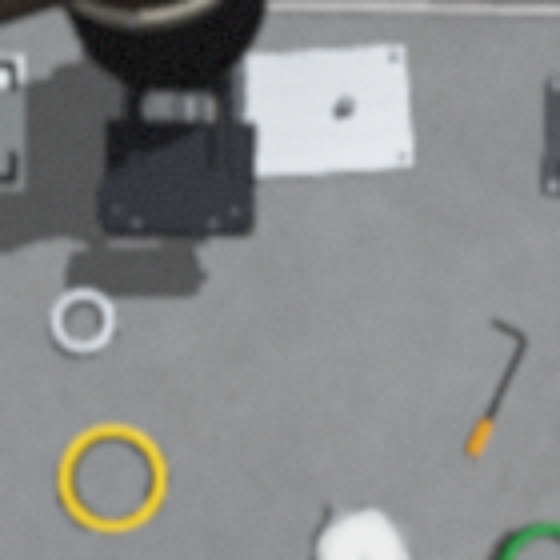

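The spool is held level over the stand, with its rim near (430,140) in the enlarged crop. Before lowering I'll check the hub positions in the first picture.

Run:
```python
from h import *
print(ray('top',[[105+597/4-.4,135+112/4-.4]],26),ray('top',[[230+243/4-.4,135+108/4-.4]],22))
p=cv2.imread('pics/scene0.png')
cv2.imwrite('pics/sz.png',cv2.resize(p[180:280,240:430],None,fx=4,fy=4,interpolation=cv2.INTER_NEAREST))
```

```text
[[554.36   4.16]] [[559.147 -82.214]]
```

View pics/sz.png

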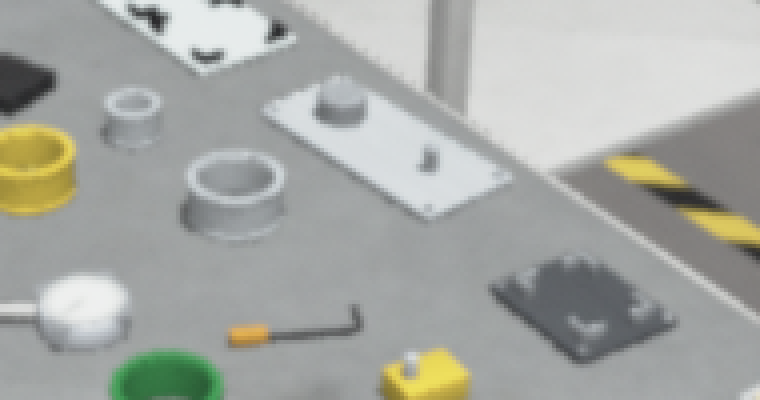

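```bash
python3 -m pendant '[[[-0.003,-0.006,0.08],[0,0,0]],[[0,0,0.1],[0,0,0]],[[0,0,0.08],[0,0,0]],[[0,0,0.04],[0,0,0]],[[0,0,0.02],[0,0,0]],[[0,0,0],[0,0,0]],[[0,0,0],[0,0,0]]]' 1 15; python3 -c "
from h import *
go(554.8,3.4,33,0)
print(ray('scene',[[325.1,201.4]],26),ray('scene',[[347.4,217.4]],26),ray('scene',[[298.9,224.4]],30))"
```

```text
t: 6.2
position: [556.2, 4.0, 36.3]
tool_rot: [-2.221, 2.221, -0.001]
wrist_force: [-0.5, -0.2, 0.3]
width: 62.3
t 6.2 pos [556.189   3.984  36.269] jaw yaw 179.99 w 62.3 q [ 0.359  0.395 -0.5    0.    -0.675 -0.36 ] F [-0.47  -0.199  0.286]
turn [-0.  0. -0.] shift [0.003 0.007 0.016] mm [0.6 1.4 3.3]
[[558.287   6.746]] [[557.611 -91.327]] [[432.335 -56.185]]
```

```bash
python3 -m pendant '[[[0,0,0.012],[0,0,0]],[[0,0,0.003],[0,0,0]],[[0,0,0],[0,0,0]]]' 1 15;python3 -m pendant '[[[0,0,0],[0,0,0]],[[0,0,0],[0,0,0]],[[0,0,0],[0,0,0]],[[0,0,0],[0,0,0]]]' -0.9 15; python3 -m pendant '[[[0,0,-0.08],[0,0,0]],[[0,0,-0.16],[0,0,0]],[[0,0,-0.15],[0,0,0]]]' -0.9 15; python3 -c "
from h import *
go(429.9,67.4,60,0)"
```

```text
t: 6.5
position: [556.1, 4.0, 33.0]
tool_rot: [-2.221, 2.221, -0.001]
wrist_force: [-0.8, 0.5, 3.3]
width: 62.7
t: 6.9
position: [555.8, 3.9, 32.5]
tool_rot: [2.221, -2.222, -0.0]
wrist_force: [-0.3, -0.3, 0.3]
width: 82.4
t: 7.2
position: [555.4, 3.7, 111.1]
tool_rot: [2.22, -2.221, -0.001]
wrist_force: [0.1, 0.8, -0.5]
width: 82.9
t 7.2 pos [555.438   3.74  111.092] jaw yaw 179.98 w 82.9 q [ 0.359  0.295 -0.43   0.    -0.848 -0.36 ] F [ 0.06   0.796 -0.508]
turn [ 0. -0. -0.] shift [-0.318  0.628  0.256] mm [-63.7 125.5  51.1]
```

```bash
python3 -m pendant '[[[-0.08,0.157,0],[0,0,0]],[[-0.08,0.157,0],[0,0,0]],[[-0.08,0.157,0],[0,0,0]],[[-0.078,0.157,0.06],[0,0,0]],[[0,0,0.1],[0,0,0]],[[0,0,0.096],[0,0,0]],[[0,0,0],[0,0,0]],[[0,0,0],[0,0,0]]]' -0.4 15
python3 - <<'E'
from h import *
go(429.9,67.4,25,0)
p,d=r.capture('top');cv2.imwrite('pics/t3.png',cv2.resize(p[135:275,205:345],None,fx=4,fy=4))
E
```

```text
t: 8.0
position: [430.3, 67.5, 59.5]
tool_rot: [2.221, -2.221, 0.0]
wrist_force: [0.9, 0.3, 0.4]
width: 61.4
t 8.0 pos [430.323  67.522  59.55 ] jaw yaw 179.99 w 61.4 q [ 0.612  0.195 -0.741  0.    -0.635 -0.612] F [0.876 0.306 0.392]
turn [ 0. -0. -0.] shift [0.001 0.002 0.173] mm [ 0.1  0.4 34.5]
```

View pics/t3.png

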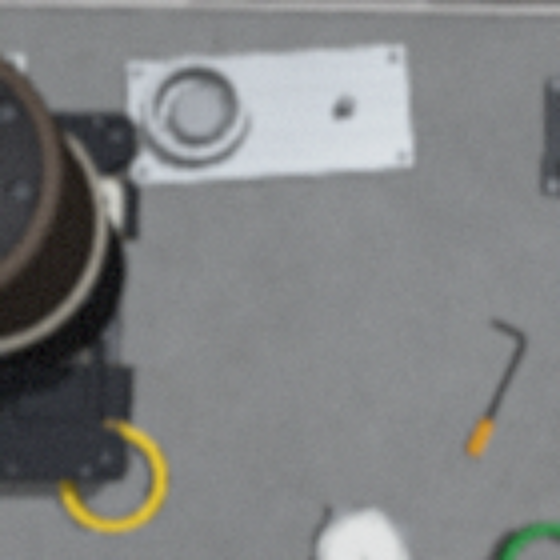

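The big spool sits over the thick hub at (195,112) in the crop. Next is the small spool.

```bash
python3 -m pendant '[[[0,0.002,0.08],[0,0,0]],[[0,0,0.085],[0,0,0]],[[0,0,0],[0,0,0]],[[0,0,0],[0,0,0]]]' -0.4 15;python3 -m pendant '[[[0,0,0],[0,0,0]],[[0,0,0],[0,0,0]],[[0,0,0],[0,0,0]],[[0,0,0],[0,0,0]],[[0,0,0],[0,0,0]],[[0,0,0],[0,0,0]]]' 1 12; python3 -m pendant '[[[0,0,-0.1],[0,0,0]],[[0,0,-0.15],[0,0,0]],[[0,0,-0.115],[0,0,0]]]' 1 12; python3 -c "
from h import *
go(560.6,-83.6,100,0)"
```

```text
t: 8.45
position: [430.3, 67.6, 27.0]
tool_rot: [-2.221, 2.222, -0.0]
wrist_force: [0.4, 0.1, 0.3]
width: 61.3
t: 9.05
position: [430.1, 67.7, 26.8]
tool_rot: [-2.221, 2.221, -0.0]
wrist_force: [-1.8, 0.4, 7.0]
width: 36.8
t: 9.35
position: [429.8, 67.5, 100.5]
tool_rot: [2.221, -2.222, 0.0]
wrist_force: [1.2, 0.6, -0.8]
width: 37.1
t 9.35 pos [429.84   67.546 100.516] jaw yaw 179.99 w 37.1 q [ 0.612  0.124 -0.697  0.    -0.75  -0.613] F [ 1.203  0.604 -0.815]
turn [ 0. -0. -0.] shift [ 0.756 -0.654  0.003] mm [ 151.1 -130.8    0.5]
```

```bash
python3 -m pendant '[[[0.12,-0.1,0],[0,0,0]],[[0.16,-0.14,0],[0,0,0]],[[0.16,-0.14,0],[0,0,0]],[[0.16,-0.14,0],[0,0,0]],[[0.12,-0.1,0],[0,0,0]],[[0.036,-0.034,0],[0,0,0]],[[0,0,0.1],[0,0,0]],[[0,0,0.08],[0,0,0]],[[0,0,0],[0,0,0]],[[0,0,0],[0,0,0]]]' 1 12
python3 - <<'E'
from h import *
go(560.6,-84,33,0)
p,d=r.capture('scene');cv2.imwrite('pics/s3.png',cv2.resize(p[150:290,260:420],None,fx=4,fy=4))
E
```

```text
t: 10.35
position: [560.3, -83.4, 63.4]
tool_rot: [2.221, -2.221, -0.001]
wrist_force: [0.1, 0.7, 0.2]
width: 37.1
t 10.35 pos [560.257 -83.444  63.417] jaw yaw -179.99 w 37.1 q [ 0.198  0.371 -0.452  0.    -0.748 -0.198] F [0.051 0.748 0.218]
turn [ 0. -0.  0.] shift [ 0.003 -0.002  0.152] mm [ 0.6 -0.3 30.4]
```

View pics/s3.png

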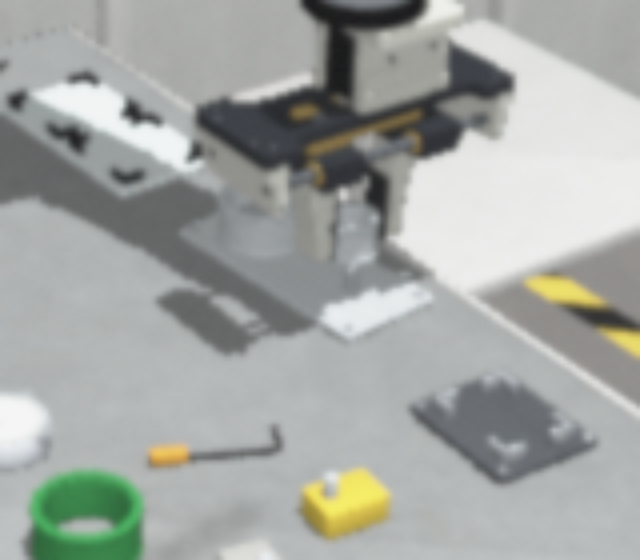

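```bash
python3 -m pendant '[[[0.002,0,0.04],[0,0,0]],[[0,0,0.04],[0,0,0]],[[0,0,0],[0,0,0]],[[0,0,0],[0,0,0]]]' 1 12; python3 -m pendant '[[[0,0,0.04],[0,0,0]],[[0,0,0.02],[0,0,0]],[[0,0,0],[0,0,0]],[[0,0,0.008],[0,0,0]],[[0,0,0],[0,0,0]]]' 1 12
```

```text
t: 10.8
position: [560.4, -84.1, 47.1]
tool_rot: [2.221, -2.221, -0.0]
wrist_force: [-0.2, 0.0, 0.4]
width: 37.4
t: 11.3
position: [560.6, -84.1, 33.6]
tool_rot: [2.221, -2.222, -0.0]
wrist_force: [0.3, 0.8, -0.0]
width: 37.0
```

```bash
python3 -m pendant '[[[0,0,0.002],[0,0,0]],[[0,0,0],[0,0,0]],[[0,0,0],[0,0,0]],[[0,0,0],[0,0,0]],[[0,0,0],[0,0,0]]]' -0.4 12;python3 -m pendant '[[[0,0,-0.08],[0,0,0]],[[0,0,-0.16],[0,0,0]],[[0,0,-0.15],[0,0,0]]]' -0.6 15; python3 -c "
from h import *
go(353.2,284.2,110,15.1)"
```

```text
t: 11.8
position: [560.7, -84.1, 33.5]
tool_rot: [-2.221, 2.222, -0.0]
wrist_force: [0.2, 0.3, 0.2]
width: 61.2
t: 12.1
position: [560.2, -84.2, 112.0]
tool_rot: [2.22, -2.221, -0.001]
wrist_force: [1.0, 0.3, -0.0]
width: 69.7
t 12.1 pos [560.226 -84.162 111.99 ] jaw yaw 179.98 w 69.7 q [ 0.196  0.31  -0.405  0.    -0.858 -0.197] F [ 1.002  0.273 -0.032]
turn [ 0.    -0.    -0.084] shift [-2.048  0.52   0.01 ] mm [-409.6  103.9    2. ]
```

```bash
python3 -m pendant '[[[0,0,0],[0,0,-0.042]],[[0,0,0],[0,0,-0.042]],[[-0.128,0.04,0],[0,0,0]],[[-0.18,0.044,0],[0,0,0]],[[-0.18,0.044,0],[0,0,0]],[[-0.18,0.044,0],[0,0,0]],[[-0.18,0.044,0],[0,0,0]],[[-0.18,0.044,0],[0,0,0]],[[-0.18,0.044,0],[0,0,0]],[[-0.18,0.044,0],[0,0,0]],[[-0.18,0.044,0],[0,0,0]],[[-0.18,0.044,0],[0,0,0]],[[-0.18,0.044,0],[0,0,0]],[[-0.12,0.04,0.2],[0,0,0]],[[0,0,0.05],[0,0,0]],[[0,0,0],[0,0,0]],[[0,0,0],[0,0,0]]]' -0.6 15
python3 - <<'E'
from h import *
go(353.2,284.2,25,15.1)
p,d=r.capture('top');cv2.imwrite('pics/t4.png',cv2.resize(p[135:275,100:300],None,fx=4,fy=4))
p,d=r.capture('scene');cv2.imwrite('pics/s4.png',cv2.resize(p[130:270,150:350],None,fx=4,fy=4))
E
```

```text
t: 13.8
position: [353.8, 284.0, 61.7]
tool_rot: [2.494, -1.91, 0.001]
wrist_force: [-0.7, -0.1, -0.4]
width: 70.2
t 13.8 pos [353.832 283.952  61.717] jaw yaw -164.9 w 70.2 q [ 1.113  0.218 -0.701  0.    -0.653 -0.85 ] F [-0.683 -0.129 -0.402]
turn [ 0. -0. -0.] shift [-0.002  0.003  0.184] mm [-0.4  0.5 36.7]
```

View pics/t4.png

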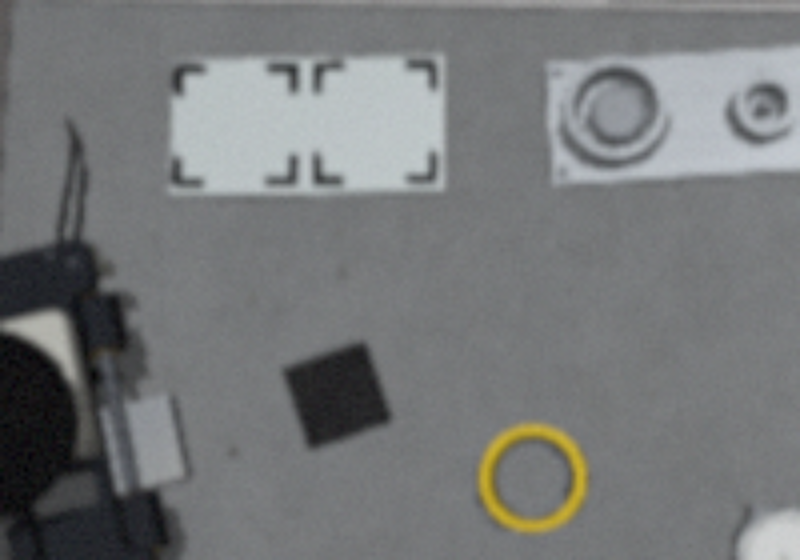

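View pics/s4.png

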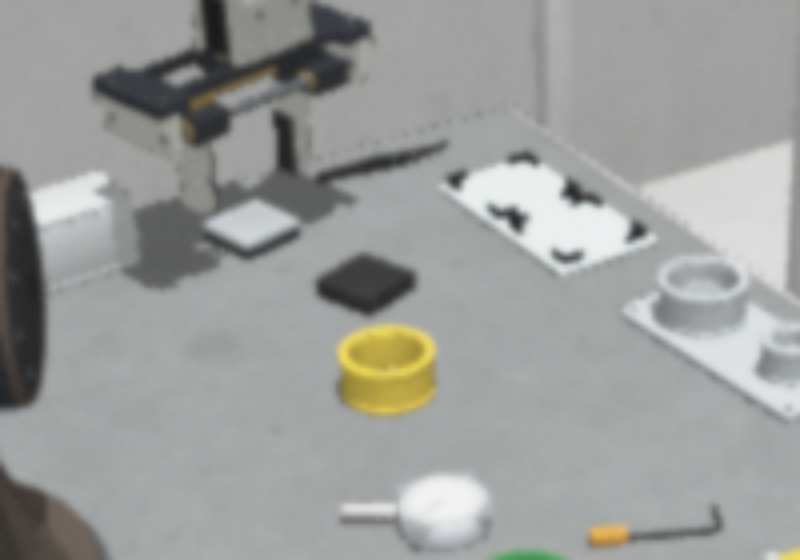

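Run:
```python
from h import *
p=cv2.imread('pics/top0.png');g=cv2.GaussianBlur(p,(3,3),0).astype(int).mean(2)
for th in(122,126,130,134):
    m=g>th
    print(th,blobs(m,(118,231,149,262),14))
for th in(60,75,90): print(blobs(g<th,(165,215,205,250),14))
for th in(130,135,140):print(blobs(g>th,(363,244,390,268),18))
```

```text
122 ((353.0277099609375, 285.0081787109375), (54.754974365234375, 53.291439056396484), 15.189114570617676, ((352.73614501953125, 284.969482421875), 35.5826416015625))
126 ((353.5975341796875, 285.0611267089844), (51.94129943847656, 52.46984100341797), 14.331077575683594, ((353.262939453125, 285.4958801269531), 33.8049430847168))
130 ((353.4190673828125, 284.5694274902344), (50.76103591918945, 50.31196594238281), 15.135009765625, ((352.720703125, 284.9732666015625), 33.57489013671875))
134 ((353.18304443359375, 284.4732971191406), (48.70235824584961, 49.69671630859375), 14.349133491516113, ((352.6614990234375, 283.9176940917969), 32.13629150390625))
((384.5227355957031, 165.1939239501953), (49.74821472167969, 50.13343811035156), 20.924911499023438, ((384.37481689453125, 165.12991333007812), 32.39423751831055))
((384.32330322265625, 165.6079864501953), (52.55180358886719, 52.4000129699707), 20.613632202148438, ((384.2437744140625, 165.19012451171875), 34.562049865722656))
((384.575927734375, 165.48184204101562), (54.554500579833984, 55.5611572265625), 19.65540885925293, ((384.2591247558594, 165.19534301757812), 35.57777786254883))
((341.8587646484375, -288.9738464355469), (40.81578063964844, 28.687496185302734), 78.5376205444336, ((341.1275329589844, -288.9966735839844), 22.64937973022461))
((341.8988037109375, -288.7745056152344), (39.471920013427734, 27.681493759155273), 78.53666687011719, ((341.17816162109375, -289.1055908203125), 21.378536224365234))
((341.5108642578125, -288.37005615234375), (37.96696853637695, 25.6477108001709), 80.03538513183594, ((342.00115966796875, -288.8324279785156), 20.55501365661621))
```

```bash
python3 -m pendant '[[[-0.002,0.003,0.09],[0,0,0.005]],[[0,0,0.09],[0,0,0]],[[0,0,0],[0,0,0]],[[0,0,0],[0,0,0]]]' -0.6 15;python3 -m pendant '[[[0,0,0],[0,0,0]],[[0,0,0],[0,0,0]],[[0,0,0],[0,0,0]],[[0,0,0],[0,0,0]],[[0,0,0],[0,0,0]],[[0,0,0],[0,0,0]]]' 1 10; python3 -m pendant '[[[0,0,-0.1],[0,0,0]],[[0,0,-0.15],[0,0,0]],[[0,0,-0.115],[0,0,0]]]' 1 10; python3 -c "
from h import *
go(546.9,234.1,100,1.0)"
```

```text
t: 14.3
position: [353.3, 284.3, 26.1]
tool_rot: [-2.478, 1.931, -0.0]
wrist_force: [-0.0, 0.3, 0.5]
width: 70.1
t: 14.9
position: [353.0, 284.8, 25.9]
tool_rot: [-2.479, 1.929, -0.0]
wrist_force: [-1.7, -1.0, 7.4]
width: 50.6
t: 15.2
position: [352.8, 284.6, 99.6]
tool_rot: [-2.479, 1.929, -0.0]
wrist_force: [0.1, 0.9, -0.4]
width: 50.2
t 15.2 pos [352.827 284.554  99.646] jaw yaw -165.78 w 50.2 q [ 1.116  0.155 -0.661  0.    -0.755 -0.868] F [ 0.133  0.928 -0.446]
turn [-0.    -0.     0.073] shift [ 0.269 -0.966 -0.002] mm [  53.8 -193.2   -0.4]
```

```bash
python3 -m pendant '[[[0,0,0],[0,0,0.037]],[[0,0,0],[0,0,0.036]],[[0.035,-0.13,0],[0,0,0]],[[0.05,-0.18,0],[0,0,0]],[[0.05,-0.18,0],[0,0,0]],[[0.05,-0.18,0],[0,0,0]],[[0.05,-0.18,0],[0,0,0]],[[0.034,-0.116,0.05],[0,0,0]],[[0,0,0.1],[0,0,0]],[[0,0,0.05],[0,0,0]],[[0,0,0],[0,0,0]],[[0,0,0],[0,0,0]]]' 1 10
python3 - <<'E'
from h import *
go(546.9,234.1,32,1)
p,d=r.capture('top');cv2.imwrite('pics/t5.png',cv2.resize(p[135:275,100:300],None,fx=4,fy=4))
p,d=r.capture('scene');cv2.imwrite('pics/s5.png',cv2.resize(p[130:270,200:400],None,fx=4,fy=4))
E
```

```text
t: 16.4
position: [546.6, 234.5, 58.7]
tool_rot: [2.243, -2.199, 0.0]
wrist_force: [0.3, 0.2, 0.1]
width: 50.4
t 16.4 pos [546.615 234.523  58.658] jaw yaw -178.89 w 50.4 q [ 0.734  0.415 -0.392  0.    -0.764 -0.715] F [0.306 0.249 0.114]
turn [ 0.    -0.     0.001] shift [ 0.002 -0.001  0.133] mm [ 0.4 -0.3 26.7]
```

View pics/s5.png

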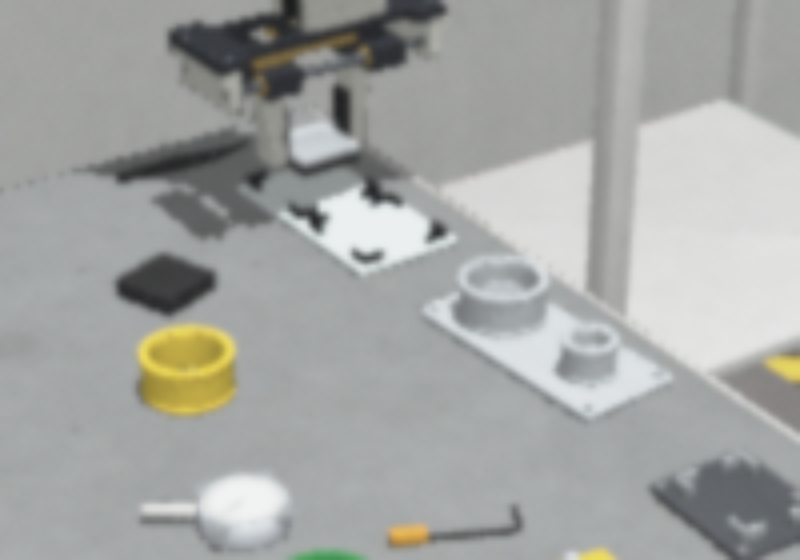

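The clear pack is held level above the far bay, at (325,140) in the enlarged crop. Both spools are seated. I'll lower and release.

```bash
python3 -m pendant '[[[0.002,0,0.05],[0,0,0]],[[0,0,0.05],[0,0,0]],[[0,0,0.028],[0,0,0]],[[0,0,0],[0,0,0]],[[0,0,0],[0,0,0]]]' 1 10;python3 -m pendant '[[[0,0,0.003],[0,0,0]],[[0,0,0],[0,0,0]],[[0,0,0],[0,0,0]],[[0,0,0],[0,0,0]]]' -0.6 10; python3 -m pendant '[[[0,0,-0.08],[0,0,0]],[[0,0,-0.16],[0,0,0]],[[0,0,-0.12],[0,0,0]]]' -0.6 10; python3 -c "
from h import *
go(384.4,165.4,100,20.5)"
```

```text
t: 17.0
position: [546.9, 233.8, 32.4]
tool_rot: [2.241, -2.2, -0.0]
wrist_force: [-0.8, -0.6, -0.6]
width: 50.1
t: 17.4
position: [547.1, 233.9, 32.3]
tool_rot: [-2.242, 2.201, -0.0]
wrist_force: [-0.6, -0.1, -0.8]
width: 69.7
t: 17.7
position: [547.2, 233.9, 105.5]
tool_rot: [-2.242, 2.2, -0.001]
wrist_force: [0.6, 2.0, -0.3]
width: 70.3
t 17.7 pos [547.202 233.907 105.519] jaw yaw -178.93 w 70.3 q [ 0.732  0.357 -0.349  0.    -0.864 -0.714] F [ 0.647  1.968 -0.339]
turn [-0.    -0.    -0.108] shift [0.036 0.882 0.028] mm [  7.2 176.5   5.5]
```

```bash
python3 -m pendant '[[[0,0,0],[0,0,-0.036]],[[0,0,0],[0,0,-0.036]],[[0,0,0],[0,0,-0.036]],[[0.006,0.14,0],[0,0,0]],[[0.006,0.16,0],[0,0,0]],[[0.006,0.16,0],[0,0,0]],[[0.006,0.16,0],[0,0,0]],[[0.006,0.16,0.05],[0,0,0]],[[0.006,0.102,0.15],[0,0,0]],[[0,0,0.02],[0,0,0]],[[0,0,0],[0,0,0]],[[0,0,0],[0,0,0]]]' -0.6 10
python3 - <<'E'
from h import *
go(384.4,165.4,25,20.5)
p,d=r.capture('top');cv2.imwrite('pics/t6.png',cv2.resize(p[135:275,100:300],None,fx=4,fy=4))
p,d=r.capture('scene');cv2.imwrite('pics/s6.png',cv2.resize(p[130:270,200:400],None,fx=4,fy=4))
E
```

```text
t: 18.9
position: [385.3, 166.2, 60.8]
tool_rot: [-2.581, 1.79, -0.001]
wrist_force: [-0.4, 0.1, -0.5]
width: 69.9
t 18.9 pos [385.258 166.244  60.759] jaw yaw -159.48 w 69.9 q [ 0.882  0.168 -0.776  0.001 -0.626 -0.525] F [-0.351  0.139 -0.468]
turn [-0.  0.  0.] shift [0.002 0.005 0.179] mm [ 0.5  1.1 35.8]
```

View pics/t6.png

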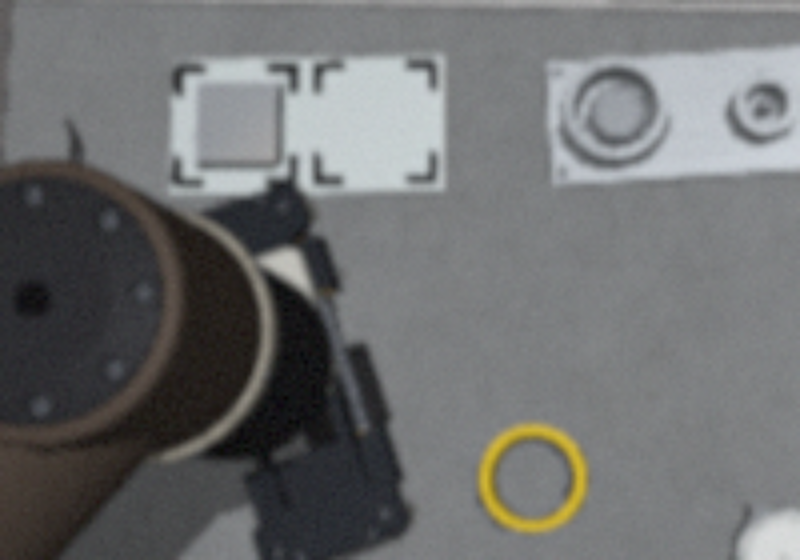

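View pics/s6.png

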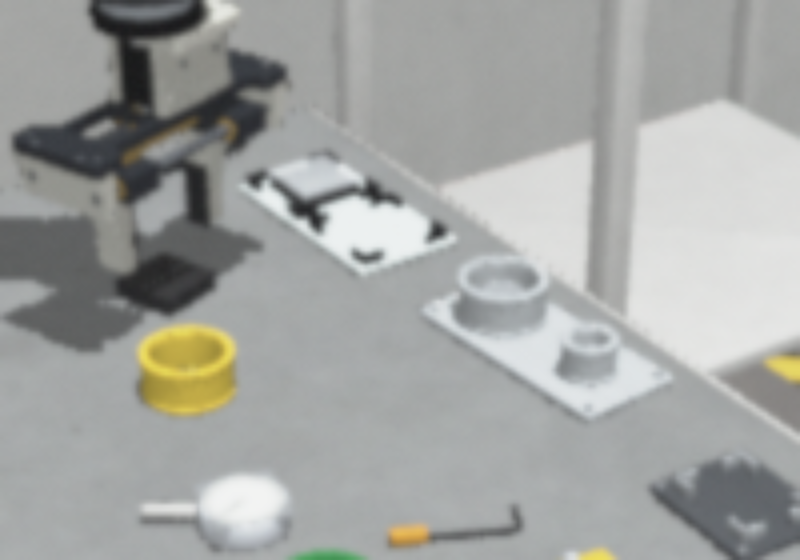

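The clear pack sits square and centred in the left bay, at (238,125) in the top crop. Picking the black pack now.

```bash
python3 -m pendant '[[[0.002,0.004,0.09],[0,0,0]],[[0,0,0.085],[0,0,0]],[[0,0,0],[0,0,0]],[[0,0,0],[0,0,0]]]' -0.6 15;python3 -m pendant '[[[0,0,0],[0,0,0]],[[0,0,0],[0,0,0]],[[0,0,0],[0,0,0]],[[0,0,0],[0,0,0]],[[0,0,0],[0,0,0]],[[0,0,0],[0,0,0]]]' 1 10; python3 -m pendant '[[[0,0,-0.1],[0,0,0]],[[0,0,-0.15],[0,0,0]],[[0,0,-0.115],[0,0,0]]]' 1 10; python3 -c "
from h import *
go(548.3,150.1,100,1.0)"
```

```text
t: 19.4
position: [384.1, 164.9, 25.4]
tool_rot: [2.581, -1.791, 0.0]
wrist_force: [0.1, 0.0, 1.0]
width: 70.1
t: 20.0
position: [384.0, 165.1, 25.7]
tool_rot: [-2.581, 1.79, -0.0]
wrist_force: [-1.9, -0.5, 6.3]
width: 50.3
t: 20.3
position: [383.6, 164.7, 99.4]
tool_rot: [-2.581, 1.79, -0.0]
wrist_force: [0.3, 0.3, -0.5]
width: 50.4
t 20.3 pos [383.635 164.677  99.446] jaw yaw -159.49 w 50.4 q [ 0.883  0.096 -0.734  0.    -0.741 -0.525] F [ 0.268  0.26  -0.512]
turn [-0.    -0.     0.108] shift [ 0.087 -0.822 -0.003] mm [  17.4 -164.4   -0.6]
```

```bash
python3 -m pendant '[[[0,0,0],[0,0,0.036]],[[0,0,0],[0,0,0.036]],[[0,0,0],[0,0,0.036]],[[0.012,-0.12,0],[0,0,0]],[[0.018,-0.16,0],[0,0,0]],[[0.018,-0.16,0],[0,0,0]],[[0.018,-0.16,0],[0,0,0]],[[0.018,-0.16,0],[0,0,0]],[[0.003,-0.062,0.05],[0,0,0]],[[0,0,0.1],[0,0,0]],[[0,0,0.05],[0,0,0]],[[0,0,0],[0,0,0]],[[0,0,0],[0,0,0]]]' 1 10
python3 - <<'E'
from h import *
go(548.3,150.1,32,1)
E
```

```text
t: 21.6
position: [547.9, 150.5, 58.3]
tool_rot: [2.242, -2.2, 0.0]
wrist_force: [-0.3, 0.3, 0.2]
width: 50.4
t 21.6 pos [547.936 150.458  58.317] jaw yaw -178.9 w 50.4 q [ 0.612  0.38  -0.453  0.    -0.738 -0.593] F [-0.324  0.323  0.192]
turn [ 0.    -0.     0.001] shift [ 0.002 -0.002  0.132] mm [ 0.4 -0.4 26.3]
```

```bash
python3 -m pendant '[[[0.002,-0.002,0.05],[0,0,0]],[[0,0,0.05],[0,0,0]],[[0,0,0.028],[0,0,0]],[[0,0,0],[0,0,0]],[[0,0,0],[0,0,0]]]' 1 10;python3 -m pendant '[[[0,0,0.003],[0,0,0]],[[0,0,0],[0,0,0]],[[0,0,0],[0,0,0]],[[0,0,0],[0,0,0]]]' -0.6 10; python3 -m pendant '[[[0,0,-0.08],[0,0,0]],[[0,0,-0.16],[0,0,0]],[[0,0,-0.15],[0,0,0]]]' -0.14 10; python3 -c "
from h import *
go(341.8,-288.5,110,-10.8)"
```

```text
t: 22.1
position: [548.7, 149.9, 32.4]
tool_rot: [2.242, -2.2, -0.0]
wrist_force: [0.7, -0.2, 0.3]
width: 49.8
t: 22.5
position: [548.8, 150.0, 32.1]
tool_rot: [-2.242, 2.201, -0.0]
wrist_force: [-0.1, -0.5, -0.2]
width: 69.8
t: 22.8
position: [548.5, 149.7, 110.6]
tool_rot: [2.241, -2.2, -0.0]
wrist_force: [0.5, -0.5, 0.7]
width: 52.5
t 22.8 pos [548.472 149.745 110.64 ] jaw yaw -178.94 w 52.5 q [ 0.611  0.314 -0.402  0.    -0.856 -0.592] F [ 0.535 -0.496  0.659]
turn [ 0.    -0.     0.066] shift [2.346 0.605 0.003] mm [469.2 120.9   0.6]
```

```bash
python3 -m pendant '[[[0,0,0],[0,0,0.033]],[[0,0,0],[0,0,0.033]],[[0.126,0.03,0],[0,0,0]],[[0.18,0.046,0],[0,0,0]],[[0.18,0.046,0],[0,0,0]],[[0.18,0.046,0],[0,0,0]],[[0.18,0.046,0],[0,0,0]],[[0.18,0.046,0],[0,0,0]],[[0.18,0.046,0],[0,0,0]],[[0.18,0.046,0],[0,0,0]],[[0.18,0.046,0],[0,0,0]],[[0.18,0.046,0],[0,0,0]],[[0.18,0.046,0],[0,0,0]],[[0.18,0.046,0],[0,0,0]],[[0.18,0.046,0],[0,0,0]],[[0.06,0.023,0],[0,0,0]],[[0,0,0.15],[0,0,0]],[[0,0,0],[0,0,0]],[[0,0,0],[0,0,0]]]' -0.14 10
python3 - <<'E'
from h import *
go(341.8,-288.5,27,-10.8)
p,d=r.capture('top');cv2.imwrite('pics/t7.png',cv2.resize(p[135:285,130:430],None,fx=2.6,fy=2.6))
p,d=r.capture('scene');cv2.imwrite('pics/s7.png',cv2.resize(p[200:340,260:460],None,fx=4,fy=4))
E
```

```text
t: 24.7
position: [341.4, -288.1, 80.1]
tool_rot: [2.002, -2.42, -0.002]
wrist_force: [-0.1, -0.4, 0.0]
width: 50.0
t 24.7 pos [ 341.426 -288.094   80.055] jaw yaw 169.19 w 50.0 q [-0.257  0.177 -0.695  0.    -0.7    0.068] F [-0.092 -0.394  0.005]
turn [ 0.001 -0.    -0.   ] shift [ 0.002 -0.002  0.265] mm [ 0.3 -0.4 53.1]
```

View pics/t7.png

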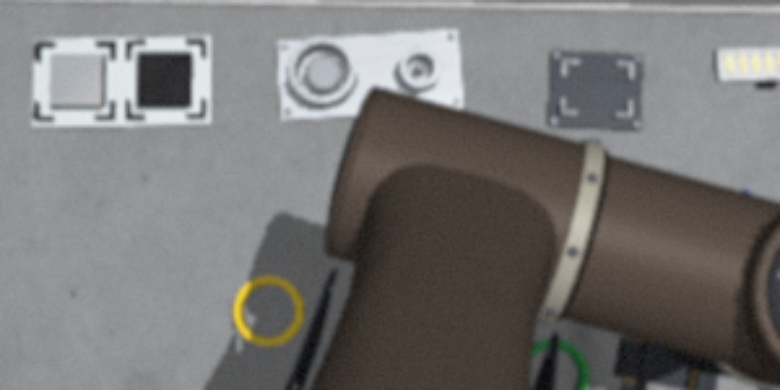

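View pics/s7.png

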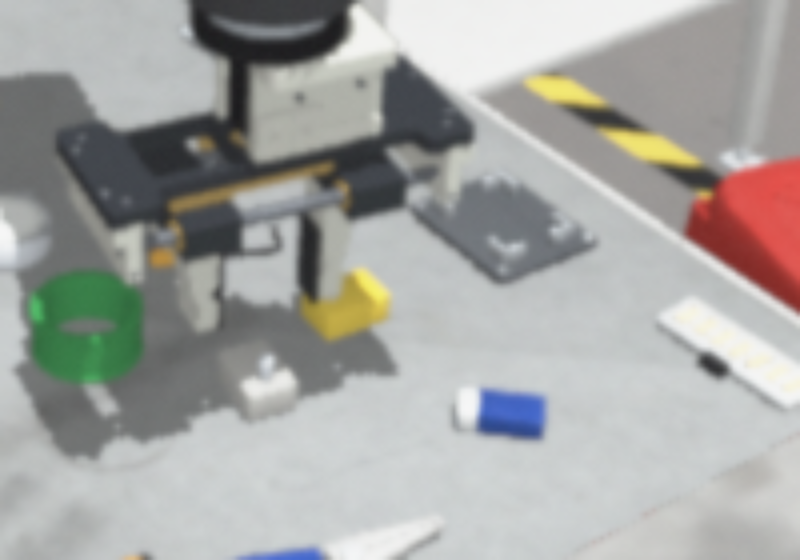

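Both packs sit square in their bays. The gripper is above the set block, with the yellow look-alike clear of the outer finger. I'll descend in two steps and watch the force.

```bash
python3 -m pendant '[[[0.002,-0.002,0.1],[0,0,0]],[[0,0,0.1],[0,0,0]],[[0,0,0.055],[0,0,0]],[[0,0,0],[0,0,0]],[[0,0,0],[0,0,0]]]' -0.14 10;python3 -m pendant '[[[0,0,0],[0,0,0]],[[0,0,0],[0,0,0]],[[0,0,0],[0,0,0]],[[0,0,0],[0,0,0]],[[0,0,0],[0,0,0]],[[0,0,0],[0,0,0]]]' 1 25; python3 -m pendant '[[[0,0,-0.1],[0,0,0]],[[0,0,-0.15],[0,0,0]],[[0,0,-0.15],[0,0,0]]]' 1 25; python3 -c "
from h import *
go(545.9,-245.7,107,-1.8)"
```

```text
t: 25.3
position: [342.9, -288.6, 29.8]
tool_rot: [-2.003, 2.42, -0.001]
wrist_force: [-0.3, -0.6, -0.3]
width: 50.3
t: 25.9
position: [342.3, -288.7, 29.4]
tool_rot: [-2.002, 2.421, -0.001]
wrist_force: [-0.9, 3.2, 6.6]
width: 27.8
t: 26.2
position: [341.4, -288.4, 109.5]
tool_rot: [2.001, -2.42, -0.002]
wrist_force: [0.5, -0.4, -1.9]
width: 28.0
t 26.2 pos [ 341.43  -288.417  109.467] jaw yaw 169.17 w 28.0 q [-0.258  0.131 -0.66  -0.    -0.781  0.069] F [ 0.5   -0.446 -1.915]
turn [ 0.001  0.    -0.05 ] shift [-0.246 -1.015  0.012] mm [ -49.1 -203.     2.5]
```

```bash
python3 -m pendant '[[[0,0,0],[0,0,-0.025]],[[0,0,0],[0,0,-0.025]],[[-0.03,-0.13,0],[0,0,0]],[[-0.045,-0.18,0],[0,0,0]],[[-0.045,-0.18,0],[0,0,0]],[[-0.045,-0.18,0],[0,0,0]],[[-0.045,-0.18,0],[0,0,0]],[[-0.036,-0.165,0.05],[0,0,0]],[[0,0,0.15],[0,0,0]],[[0,0,0.03],[0,0,0]],[[0,0,0],[0,0,0]],[[0,0,0],[0,0,0]]]' 1 25
python3 - <<'E'
from h import *
go(545.9,-245.7,36,-1.8)
p,d=r.capture('top');cv2.imwrite('pics/t8.png',cv2.resize(p[135:285,230:430],None,fx=4,fy=4))
p,d=r.capture('scene');cv2.imwrite('pics/s8.png',cv2.resize(p[180:320,290:490],None,fx=4,fy=4))
E
```

```text
t: 27.4
position: [546.3, -246.3, 63.7]
tool_rot: [2.186, -2.257, 0.0]
wrist_force: [0.6, -0.2, 0.1]
width: 27.7
t 27.4 pos [ 546.329 -246.257   63.738] jaw yaw 178.17 w 27.7 q [-0.098  0.414 -0.378  0.    -0.779  0.065] F [ 0.566 -0.24   0.135]
turn [-0. -0. -0.] shift [-0.003  0.002  0.139] mm [-0.5  0.4 27.7]
```

View pics/s8.png

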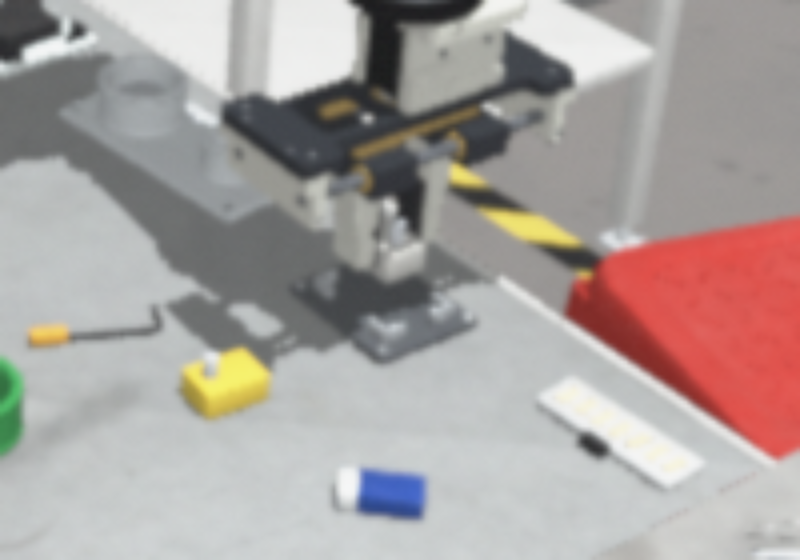

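The block is held upright over the nest, at (400,255) in the crop. Lowering.

```bash
python3 -m pendant '[[[-0.002,0.002,0.05],[0,0,0]],[[0,0,0.05],[0,0,0]],[[0,0,0.03],[0,0,0]],[[0,0,0],[0,0,0]],[[0,0,0],[0,0,0]]]' 1 25;python3 -m pendant '[[[0,0,0.008],[0,0,0]],[[0,0,0],[0,0,0]],[[0,0,0],[0,0,0]]]' 1 25; python3 -c "
from h import *
go(545.9,-245.7,35.4,-1.8)"
```

```text
t: 28.0
position: [546.0, -245.5, 36.6]
tool_rot: [2.186, -2.256, -0.001]
wrist_force: [-0.1, -0.0, -2.0]
width: 27.5
t: 28.3
position: [546.4, -245.5, 35.4]
tool_rot: [-2.186, 2.256, -0.0]
wrist_force: [0.3, 0.2, -1.4]
width: 27.6
t 28.3 pos [ 546.352 -245.505   35.441] jaw yaw 178.18 w 27.6 q [-0.096  0.451 -0.401 -0.    -0.719  0.065] F [ 0.344  0.178 -1.351]
turn [-0. -0. -0.] shift [0.001 0.002 0.   ] mm [0.2 0.4 0. ]
```

```bash
python3 -m pendant '[[[0,0,0.005],[0,0,0]],[[0,0,0],[0,0,0]],[[0,0,0],[0,0,0]]]' 1 25;python3 -m pendant '[[[0,0,0],[0,0,0]],[[0,0,0],[0,0,0]],[[0,0,0],[0,0,0]],[[0,0,0],[0,0,0]]]' -0.14 25;python3 -m pendant '[[[0,0,-0.08],[0,0,0]],[[0,0,-0.16],[0,0,0]],[[0,0,-0.2],[0,0,0]],[[0,0,-0.2],[0,0,0]],[[0.2,0,-0.2],[0,0,0]],[[0.2,0,0],[0,0,0]],[[0.2,0,0],[0,0,0]],[[0,0,0],[0,0,0]]]' -0.14 25
python3 - <<'E'
from h import *
p,d=r.capture('top');cv2.imwrite('pics/t9.png',cv2.resize(p[135:285,130:430],None,fx=2.6,fy=2.6));cv2.imwrite('pics/t9r.png',p)
p,d=r.capture('scene');cv2.imwrite('pics/s9.png',cv2.resize(p[150:290,250:450],None,fx=4,fy=4))
E
```

```text
t: 28.6
position: [546.4, -245.5, 35.4]
tool_rot: [-2.186, 2.256, -0.001]
wrist_force: [-2.7, 1.7, 7.5]
width: 27.5
t: 29.0
position: [546.2, -245.5, 34.2]
tool_rot: [2.186, -2.257, -0.0]
wrist_force: [0.0, 0.1, -0.6]
width: 48.7
t: 29.8
position: [541.9, -364.5, 197.4]
tool_rot: [2.182, -2.26, 0.001]
wrist_force: [0.2, 0.4, -0.8]
width: 49.9
```

View pics/t9.png

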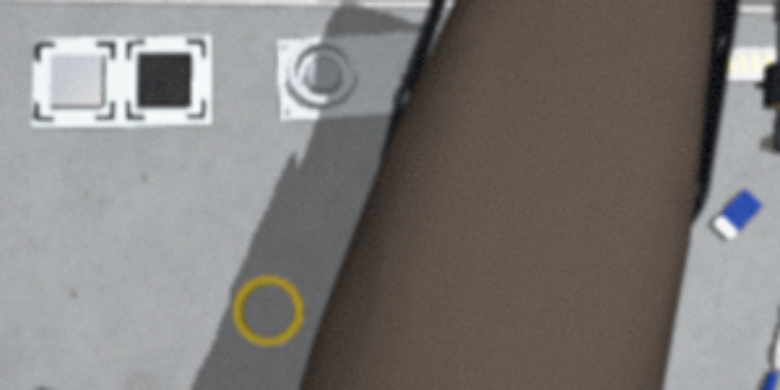

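View pics/s9.png

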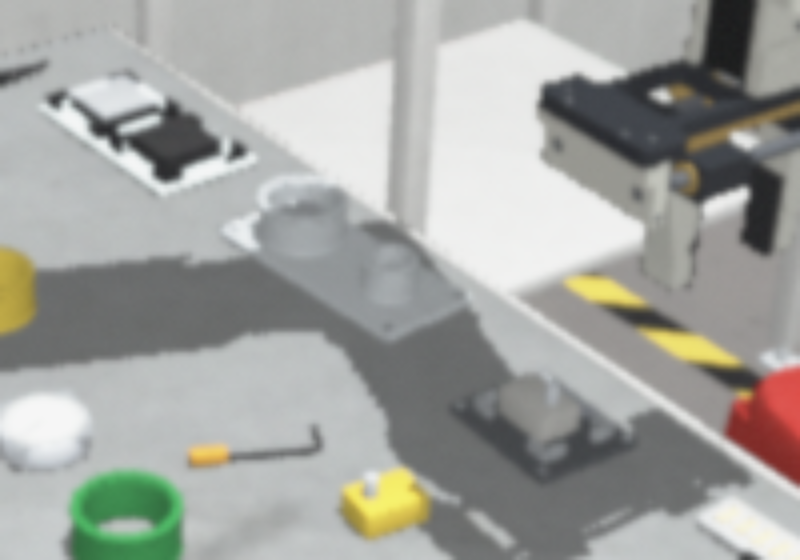

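The scene view shows the block upright inside the fence at (538,405) in the crop. The arm hides the nest from above, so I'll move it left for a final check.

```bash
python3 -m pendant '[[[-0.1,0,0],[0,0,0]],[[-0.2,0,0],[0,0,0]],[[-0.2,0,0],[0,0,0]],[[-0.2,0,0],[0,0,0]],[[-0.2,0,0],[0,0,0]],[[-0.2,0,0],[0,0,0]],[[-0.2,0,0],[0,0,0]],[[-0.2,0,0],[0,0,0]],[[-0.2,0,0],[0,0,0]],[[-0.2,0,0],[0,0,0]],[[-0.2,0,0],[0,0,0]],[[-0.2,0,0],[0,0,0]],[[-0.2,0,0],[0,0,0]],[[-0.2,0,0],[0,0,0]],[[-0.2,0,0],[0,0,0]],[[-0.2,0,0],[0,0,0]],[[-0.2,0,0],[0,0,0]],[[-0.2,0,0],[0,0,0]],[[-0.2,0,0],[0,0,0]],[[0,0,0],[0,0,0]]]'
python3 - <<'E'
from h import *
p,d=r.capture('top');cv2.imwrite('pics/ta.png',cv2.resize(p[135:285,130:430],None,fx=2.6,fy=2.6))
g=p.astype(int).mean(2)
for th in (120,130):print(blobs(p[...,2]>th,(348,158,369,182),24))
print(blobs(g<70,(182,153,206,178),20))
print(ray('top',[[0,0]],0).shape)
cv2.imwrite('pics/tb.png',cv2.resize(p[140:200,230:390],None,fx=5,fy=5,interpolation=cv2.INTER_NEAREST))
E
```

```text
t: 31.9
position: [564.8, 383.9, 196.8]
tool_rot: [-2.191, 2.251, 0.0]
wrist_force: [-0.8, 0.0, -0.2]
width: 49.9
((544.8052978515625, -244.53659057617188), (28.461124420166016, 40.10923385620117), 0.9631286263465881, ((544.7953491210938, -244.5367431640625), 22.885690689086914))
((544.9578857421875, -244.48947143554688), (39.72687911987305, 28.26938819885254), 89.74373626708984, ((545.2210083007812, -244.7165985107422), 22.519994735717773))
((546.2921752929688, 150.53994750976562), (48.143428802490234, 48.1871452331543), 0.9798575639724731, ((546.283203125, 150.49002075195312), 32.80199432373047))
(1, 2)
```

View pics/ta.png

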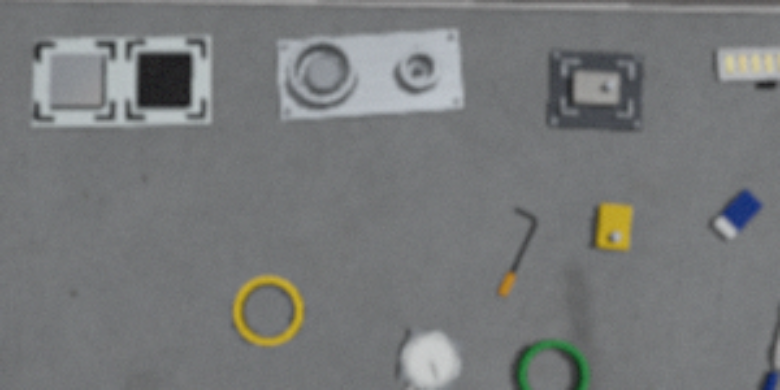

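View pics/tb.png

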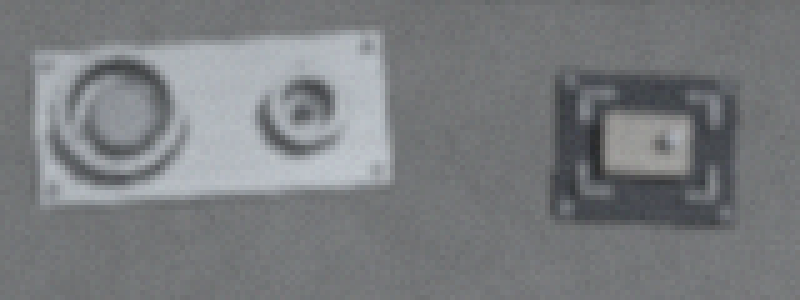

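Everything is seated: packs at (77,81) and (164,80), spools at (322,73) and (416,70), and the block centred in the nest at (596,88). Handing in.

```bash
python3 -m pendant '[[[0,0,0],[0,0,0]],[[0,0,0],[0,0,0]],[[0,0,0],[0,0,0]]]'; python3 -c "
from workcell import r
print(r.close_job())"
```

```text
t: 32.25
position: [566.1, 378.0, 198.1]
tool_rot: [-2.185, 2.257, 0.0]
wrist_force: [0.1, 0.3, -0.2]
width: 50.1
the job is handed in; nothing more can be done
None
```

All five parts are in their holders, and the job was handed in at about 32 s of the 109 s allowed. I placed the big spool on the thick hub, the small spool on the thin hub, the clear and black packs one in each bay, and the setting block upright in the nest.

**Last checks:** These were made with the arm clear of the parts.
- **Setting block:** it is about 1–2 mm from the nest centre and within 3° of square. The two image thresholds gave its angle as +1.0° and -0.3°, against -1.8° measured for the nest.
- **Black pack:** it is about 2 mm from its bay centre and square with the tray (1.0° for both).
- **Clear pack and both spools:** I checked these by eye only. The clear pack looks centred and square, and both spools stand flat over their hubs.
- **Left alone:** the cleaning block, hex key and coloured look-alikes look undisturbed in the pictures. I did not measure them again.
- **Forces:** the wrist force readings at the end of each move stayed below about 10 N.

**Disagreement:** my readings of the thin hub's position differed by about 3 mm within the top view, and the rougher scene-view reading was 7–9 mm off in y. I used the top view, and the small spool went down over the hub with no force reading to speak of.

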